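Aim the stand scanner at a case's barcode and hold its trigger

ROBOT

A 6-joint arm with a two-finger parallel gripper is mounted at the origin on the work surface. World frame = base frame: x ahead of the robot, y to its left, z up, the work surface at z = 0. Lengths are in m, angles in degrees, forces in N, time in s.
With the tool pointing down it reaches from about 0.3 to 0.75 m from the base axis. Payload 8.5 kg.
Tool frame: the origin (TCP) lies between the finger pads; the fingertips stand ahead of it and the grasp point (between the pads) lies 8 mm behind it (env.tcp_to_tips is the z of the fingertips in the tool frame, in m); z points along the fingers, x is the direction in which the jaws open and shut, and the axes are right-handed (so a half turn about z gives the same grasp; the last joint's range is limited). The gripper opens to 85 mm and grips with 20 to 120 N. Pads are 22 mm wide; open, the fingers measure 114 mm over their backs; the gripper's body (76 mm by 85 mm) begins 54 mm behind the grasp point. The pads swing forward as they close: fully open they stand 13 mm farther back than shut.
Start: joints at [-76.45, 21.807, 74.336, -0, 83.858, -12.336], TCP at [0.24, -0.495, 0.242] pointing down, gripper open.
Joint ranges: [-178.18, 178.18], [-50.72, 133.34], [12.68, 142.11], [-81.47, 261.47], [9.98, 163.14], [-165.26, 165.26]. Speed limits (degrees/s): [136.94, 136.94, 180, 180, 180, 180].

INTERFACE

Orientations are given as a 3x3 rotation matrix whose columns are the frame's x, y, z axes.
In Python, from rig import observe, viewer, env gives the robot as it stands.
- The arm moves only by the tool jog_arm, never from a script. Its arguments are lists of equal length, an entry for each row: "dr": the turn, a rotation vector about the tool's x, y, z in rad, a list of three; "slide": the shift along the tool's x, y, z in m, a list of three; "gripper": the opening, from -1 (shut) to 1 (fully open), so that 0 is half open. In form: {"dr": [[rx, ry, rz], ...], "slide": [[dx, dy, dz], ...], "gripper": [gripper, ...]}. A call has exactly 10 rows; each row shifts and turns the commanded pose from where the row before left it, along the tool's axes as they then stand; what a row does not reach is not made up. A row lasts 1/10 s, in which the tool goes at most 50 mm and 8.59 degrees, less where a joint would pass 70% of its speed; a pose out of reach is approached as far as the arm can. A call is refused whole if a number of a shift passes 0.05 or a number of a turn 0.15, either way. A call with a gripper value outside its range is refused whole. The fingers move at their own pace and stop on an object; "force" is the grip in N (left out, the last holds). Time passes only in rows, so rows that do not move let the fingers close, or fill a call up. It gives the time, the measured TCP pose, the force and the opening at its end, in the units of the state.
- observe(): the state, without advancing time (a new reading comes with each control period).
- viewer.get_image(name): name is "side" or "top"; returns a dict with "pixels" (400x640x3 uint8, blue, green, red), "camera_matrix" (3x3 intrinsics, pixels), "R" (3x3) and "t" (3): a world point X has camera coordinates R X + t. Camera axes: x right, y down, z forward; pixel columns grow to the right and rows downward; lengths in m; the calibration is good to about 2 mm. A picture is of the moment at which its call begins. There is no depth.
- env.close_job(): hands the job in, once; it reports no verdict.
The state is a dict: "time_s": time; "q": joint angles; "qvel": joint speeds; "joint_efforts": joint torques, N m; "position": TCP position; "tool_rot": TCP orientation; "ft_force": force on the tool from outside, world axes, zero at the start; "wrist_torque": the same for the moment, N m; "grip_width": finger opening in m.
Only numpy, scipy, OpenCV 4.12 (cv2) and the standard library are available. Lean on these libraries where they do the work, as an engineer would, in place of code of your own. Each camera call takes 0.05 s, during which the arm holds its last target.

TASK

A heavy case of tins is waiting on the pantry's intake counter to be booked in. Swivel and tilt the head of the stand scanner until its window looks straight at the middle of the barcode on top of the case, and only then press the orange trigger button on the head right down, gently (no more than 15 N), and keep it down: finish while still holding the button pressed with the scanner still aimed. Leave the case, the jar and the cans where they stand.

Things in the scene. Friction and masses are not known exactly. Their poses are not given: they have to be found in the camera images.
- scanner: the stand scanner, fixed to the counter: round grey foot 116 mm across and 20 mm high, steel column 27 mm across on its centre. Origin: centre of the foot's underside, on the swivel axis. Its x axis points where the head looks at swivel 0, z up; a cable stub leaves it towards -x
- swivel (a joint): swivel of the head about the vertical column axis, rad, 0 = head looks along the scanner's x axis, positive = anticlockwise seen from above, range -1.3 to 1.3. Stiff friction joint (about 0.3 N m): stays where it is left
- tilt (a joint): tilt of the head about a level axis across it, rad, 0 = head looks level, positive = nose down, range -0.1 to 1.15. Stiff friction joint (about 0.5 N m, i.e. 10 N at 50 mm): stays where it is left
- trigger (a joint): travel of the trigger button, m: 0 = out, 0.005 = fully down. Spring: about 2 N to start it, 4.6 N at 3.5 mm, 5.6 N fully down; springs back when let go
- tilt_axis (a point): centre of the tilt hinge under the head, on the swivel axis, 200 mm above the counter. z stays vertical, x is the way the head is swivelled, y is the tilt axis. The hinge's cheeks below the head are 33 mm wide; the head's two flat sides above them are free to pinch
- scan_window (a point): centre of the dark red window on the front of the dark grey head, 66 mm ahead of and 29 mm above the tilt axis. x: looking direction, y across, z up out of the head. At tilt 0 the head's front is a block 56 mm wide, from 5 mm behind to 65 mm ahead of the axis and 8 to 50 mm above it (59 mm wide, look only, in the last 9 mm); behind, it slopes down 35 degrees, to 36 mm behind
- trigger_top (a point): centre of the top face of the orange trigger button, 34 mm across, standing 9 mm proud (4 mm when fully down) on the sloping back of the head. z is the button's axis, pointing out of the head; it passes through the tilt axis 53 mm below, and is vertical when the tilt is 0.61 rad; with the nose down the button stands about 60 mm above the middle of the front block, so mind the gripper body there
- barcode (a point): centre of the barcode on a white label 62 x 46 mm on top of the case, 86 mm above the counter
- case: closed cardboard case of tins, 270 x 205 x 85 mm (x, y, z), 4.8 kg, not to be shifted. Origin: centre of its underside; the label is 85 mm from the centre towards -x and 54 mm towards +y
- jar_center (a point): centre of a peanut butter jar with orange lid, 76 mm across, 115 mm high, standing; leave alone
- can_red_center (a point): centre of a can with red label, 74 mm across, 110 mm high, standing; leave alone
- can_green_center (a point): centre of a can with green label, 74 mm across, 110 mm high, standing; leave alone
There are look-alikes about, which are no part of the job. What is meant by the scanner is not green, pink or purple, and is the smaller of those in its own colour.

How it is judged (in metres and radians):
On the way:
1. the scanner is aimed at the barcode, the trigger still out (y of barcode in the frame of scan_window between -0.015 and 0.015 m and z of barcode in the frame of scan_window between -0.015 and 0.015 m and value of joint trigger below 0.001 m), for 0.3 s.
At the end, for the whole second after the job is handed in: the line straight out of the scan window passes within 15 mm of the barcode's centre, both across and up-down of the head; the trigger is held at least 3.5 mm down of its 5 mm by the fingers, which press on the scanner with 2 to 15 N; the case is at rest where it was (y of barcode in the frame of scan_window between -0.015 and 0.015 m and z of barcode in the frame of scan_window between -0.015 and 0.015 m and value of joint trigger above 0.0035 m and contact force between the fingers and scanner between 2 and 15 N and linear speed of case below 0.01 m/s); the arm keeps its last pose, push and grip.
It fails at once if the case is shifted by more than 10 mm (distance of case from where it was at the start of the episode above 0.01 m).
It fails at once if the jar or a can is shifted by more than 15 mm (distance of any of jar_center, can_red_center, can_green_center from where it was at the start of the episode above 0.015 m).
It fails at once if the pressed trigger is forced with more than 25 N (value of joint trigger above 0.002 m and contact force between the fingers and scanner above 25 N).
It fails at once if the trigger is pressed while the scanner looks past the label (more than 30 mm off the barcode's centre) (value of joint trigger above 0.003 m and not (y of barcode in the frame of scan_window between -0.03 and 0.03 m and z of barcode in the frame of scan_window between -0.03 and 0.03 m)).
It also fails if it takes over 42 s, if anything falls off the work surface, if the arm or the gripper's body presses on something with over 40 N, if the wrist force passes 120 N, or if a joint passes its speed limit or range.

## Working session

There is one attempt and no reset: what is moved stays moved. The work goes in short steps, Python scripts to look and compute and a tool call to move; the robot and the scene stay as the last step left them, time stands still between calls to the robot, and variables do not carry over. Pictures are saved under pics/ and viewed, and the job is handed in when it is done.

Besides the shell and the picture viewer there is one more tool, called after ">>>" as name(argument=value, ...) on one line, values as JSON. jog_arm: Moves the arm, as the interface text tells. Its arguments: {"type":"object","properties":{"dr":{"type":"array","items":{"type":"array","items":{"type":"number"}}},"slide":{"type":"array","items":{"type":"array","items":{"type":"number"}}},"gripper":{"type":"array","items":{"type":"number"}},"force":{"type":"number"}},"required":["dr","slide","gripper"]}

```bash
ls; mkdir -p pics; python3 - <<'E'
from rig import observe, viewer, env
import cv2,numpy as np
s=observe();print({k:np.round(v,3).tolist() for k,v in s.items()}, env.tcp_to_tips)
for n in("side","top"):
    g=viewer.get_image(n);cv2.imwrite(f"pics/{n}0.png",g["pixels"]);print(n,g["camera_matrix"],g["R"],g["t"])
    np.savez(f"{n}0.npz",**g)
E
```

```text
pics
{'time_s': 0.0, 'q': [-76.448, 21.841, 74.385, -0.002, 83.857, -12.335], 'qvel': [0.005, -0.006, 0.008, -0.067, 0.068, -0.115], 'joint_efforts': [0.0, -44.846, -23.128, -0.0, 0.005, -0.0], 'position': [0.24, -0.495, 0.242], 'tool_rot': [[0.437, -0.9, -0.0], [-0.9, -0.437, 0.001], [-0.001, -0.0, -1.0]], 'ft_force': [0.53, 0.216, 0.561], 'wrist_torque': [0.01, -0.07, -0.048], 'grip_width': 0.086} 0.011
side [[369.56186305   0.         320.02528298]
 [  0.         369.56186305 198.89481085]
 [  0.           0.           1.        ]] [[-0.9710743  -0.23763416 -0.02333887]
 [-0.1249      0.58882323 -0.79855319]
 [ 0.20350598 -0.77253946 -0.60147161]] [0.50261079 0.21973891 1.00885594]
top [[440.46805109   0.         323.03581369]
 [  0.         440.46805109 201.0051698 ]
 [  0.           0.           1.        ]] [[ 0.01606796 -0.99985682  0.00530626]
 [-0.99314478 -0.01657417 -0.11570971]
 [ 0.11578109 -0.00341067 -0.9932689 ]] [-0.05997419  0.51938144  1.59490675]
```

View pics/side0.png

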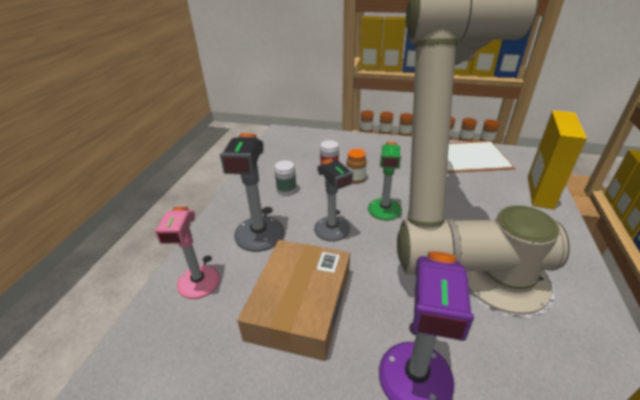

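View pics/top0.png

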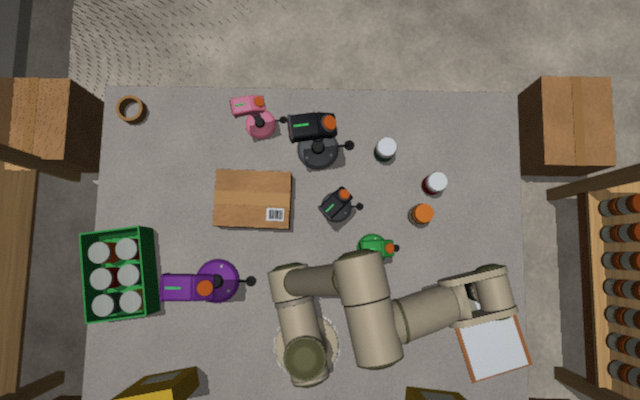

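Five scanners in the top view: pink (258,120), large dark grey (318,145), small dark grey (338,206), green (378,246) and purple (205,285). The target should be the small dark grey one, since it is not green, pink or purple and is the smaller of the two greys. I'll confirm it in an enlarged crop.

```bash
python3 - <<'E'
import cv2,numpy as np
t=cv2.imread("pics/top0.png");s=cv2.imread("pics/side0.png")
a=cv2.resize(t[170:240,260:370],None,fx=5.4,fy=5.4,interpolation=cv2.INTER_CUBIC)[:, :594]
b=cv2.resize(s[140:280,290:370],None,fx=2.7,fy=2.7,interpolation=cv2.INTER_CUBIC)
o=np.zeros((378,800,3),np.uint8);o[:a.shape[0],:min(580,a.shape[1])]=a[:378,:580];o[:b.shape[0],584:584+b.shape[1]]=b[:378,:216]
cv2.imwrite("pics/crop0.png",o)
E
```

```text
(no output)
```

View pics/crop0.png

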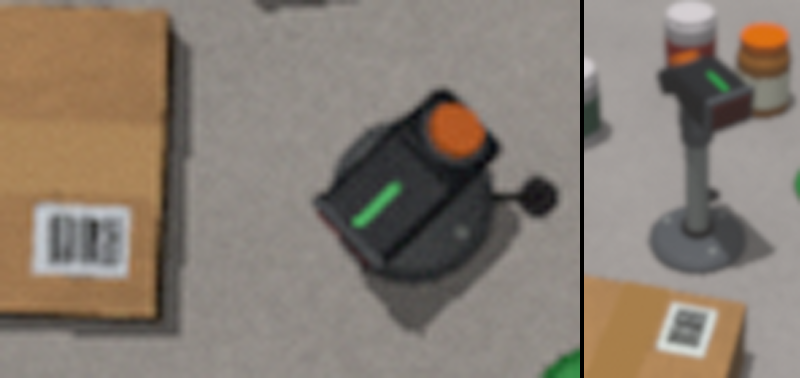

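The crop confirms it: small dark grey scanner at (338,206), with its cable towards image right, so scanner x ≈ world +y. Its head looks lower left, away from the barcode at (275,214). Now I'll measure.

```bash
cat > h.py <<'E'
import cv2,numpy as np
from rig import observe, viewer, env
def load(n,tag='0'): return dict(np.load(f"{n}{tag}.npz"))
def ray(g,uv):
    d=np.linalg.solve(g["camera_matrix"],[uv[0],uv[1],1.]);R=g["R"];return -R.T@g["t"],R.T@d
def plane(g,uv,z):
    c,d=ray(g,uv);return c+d*(z-c[2])/d[2]
def proj(g,X):
    p=g["camera_matrix"]@(g["R"]@np.asarray(X)+g["t"]);return p[:2]/p[2]
def two(g1,a,g2,b):
    c1,d1=ray(g1,a);c2,d2=ray(g2,b)
    A=np.c_[d1,-d2];s=np.linalg.lstsq(A,c2-c1,rcond=None)[0]
    p,q=c1+s[0]*d1,c2+s[1]*d2;return (p+q)/2,np.linalg.norm(p-q)
def mask(g,lo,hi,box):
    x0,y0,x1,y1=box;h=cv2.cvtColor(g["pixels"],cv2.COLOR_BGR2HSV);m=cv2.inRange(h,lo,hi);o=np.zeros_like(m);o[y0:y1,x0:x1]=m[y0:y1,x0:x1];return o
def blob(m):
    n,l,st,c=cv2.connectedComponentsWithStats(m);k=1+np.argmax(st[1:,4]);return c[k],st[k,4],(l==k)
E
python3 - <<'E'
from h import *
t=load("top");s=load("side")
# label
for n,g,b in(("top",t,(262,203,290,226)),("side",s,(312,246,346,276))):
    m=mask(g,(0,0,150),(179,60,255),b); m=cv2.morphologyEx(m,cv2.MORPH_CLOSE,np.ones((9,9)))
    c,a,_=blob(m); r=cv2.minAreaRect(cv2.findNonZero(m)); print(n,"label",c,a,r, plane(g,r[0],.086), plane(g,c,.086))
# button, stripe in top
m=mask(t,(3,150,120),(15,255,255),(325,180,360,215));cb,a,_=blob(m);print("btn",cb,a)
m=mask(t,(50,100,80),(80,255,255),(315,190,350,225));cs,a,k=blob(m)
ys,xs=np.nonzero(k);print("stripe",cs,a)
P=np.array([plane(t,(x,y),.245)[:2] for x,y in zip(xs,ys)]);u=np.linalg.svd(P-P.mean(0))[2][0];print("stripe az",np.degrees(np.arctan2(u[1],u[0])),P.mean(0))
m=mask(s,(50,100,80),(80,255,255),(325,155,355,190));css,a,_=blob(m);print("side stripe",css,a,two(t,cs,s,css))
# window red side
print("btn plane",plane(t,cb,.24))
# foot & cable: print value crops
for n,g,b in(("top",t,(310,180,370,230)),("side",s,(305,150,365,245))):
    x0,y0,x1,y1=b;c=g["pixels"][y0:y1,x0:x1];f=8 if n=="top" else 6
    cv2.imwrite(f"pics/z_{n}.png",cv2.resize(cv2.convertScaleAbs(c,alpha=1.8),None,fx=f,fy=f,interpolation=cv2.INTER_CUBIC))
E
```

```text
top label [274.57438017 214.11570248] 242 ((274.5, 214.0), (14.0, 17.0), 90.0) [0.46451499 0.12017673 0.086     ] [0.46410761 0.11990115 0.086     ]
side label [329.62785388 257.02054795] 438 ((330.939208984375, 257.8851623535156), (25.31792449951172, 27.865312576293945), 8.972626686096191) [0.46050996 0.10418335 0.086     ] [0.46454986 0.10187973 0.086     ]
btn [344.04166667 193.59722222] 72
stripe [329.125 207.75 ] 24
stripe az 133.6352543759535 [ 0.47391441 -0.07052009]
side stripe [339.02631579 169.65789474] 38 (array([ 0.47440572, -0.07032794,  0.24903082]), np.float64(0.0018145532808944787))
btn plane [ 0.52097286 -0.11793471  0.24      ]
```

View pics/z_top.png

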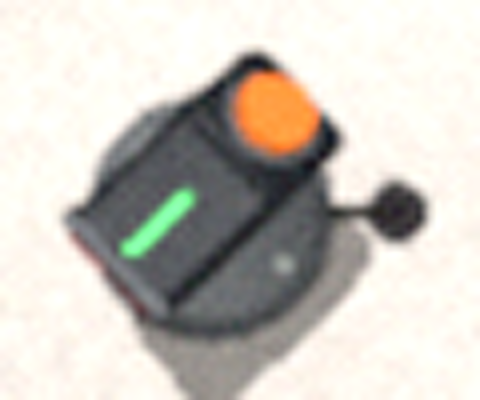

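View pics/z_side.png

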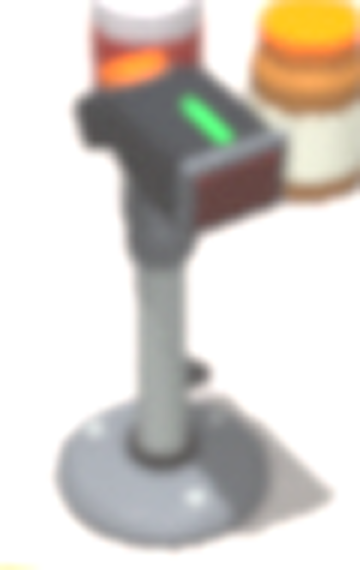

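```bash
python3 - <<'E'
from h import *
t=load("top");s=load("side")
g=s;x0,y0,x1,y1=305,235,355,285
cv2.imwrite("pics/lab.png",cv2.resize(g["pixels"][y0:y1,x0:x1],None,fx=10,fy=10,interpolation=cv2.INTER_CUBIC))
print("btn",plane(t,(344.04,193.6),.2434))
print("barcode proj side of top est",proj(s,[.4645,.1202,.086]))
A=np.array([.4995,-.096])
for z in(.02,.1,.15,.19): print(z,proj(s,[*A,z]))
th=np.linspace(0,2*np.pi,60)
def foot(g,z,r=.058):
    P=np.array([proj(g,[A[0]+r*np.cos(a),A[1]+r*np.sin(a),z]) for a in th]);return P.min(0),P.max(0)
print(foot(s,0),foot(t,0),foot(t,.02))
# column edges in side
gr=cv2.cvtColor(s["pixels"],cv2.COLOR_BGR2GRAY)
for y in(198,205,212):print(y,gr[y,318:346])
gr=cv2.cvtColor(t["pixels"],cv2.COLOR_BGR2GRAY)
for y in(205,210,214,218):print(y,gr[y,314:360])
for x in(332,337,342):print(x,gr[205:228,x])
E
```

```text
btn [ 0.52050664 -0.11775513  0.2434    ]
barcode proj side of top est [328.11033062 262.03949941]
0.02 [332.60156355 225.63659906]
0.1 [332.52609114 205.78603636]
0.15 [332.47555087 192.49306413]
0.19 [332.43307389 181.3208785 ]
(array([314.54726376, 218.68711691]), array([350.76705391, 242.95605374])) (array([319.31580211, 192.32583914]), array([350.20974884, 223.06872449])) (array([319.29917164, 191.59912739]), array([350.56889526, 222.71150007]))
198 [160 160 160 159 159 158 158 154 142 119  96  86  86  87  87  86  89 105
 131 150 158 159 160 161 161 160 159 160]
205 [159 160 158 159 159 159 158 157 149 131 106  95  93  93  90  88  89 105
 130 150 156 156 157 156 157 157 158 159]
212 [159 159 158 158 158 158 157 156 149 131 107  96  95  94  92  89  85  76
  64  57  63  87 122 146 154 156 156 157]
205 [142 145 140 139 127 110  85  40  42  49  51  53  52  51  52  52  78 119
 135 109  64  46  51  52  54  53  57  54  41  22  22  34  45  53  51  47
  40  78 104 106 109  99  66  32  30  28]
210 [137 137 137 140 132  99  63  66  68  58  51  90 126 134 111  69  49  52
  53  54  51  53  53  38  28  21  38  54  58  57  56  51  52  55  50  40
  45  66  85  84  87  86 115 128 110 103]
214 [141 140 141 141 142 140 142 141 113  61  53  70  68  60  51  51  49  51
  48  37  26  20  42  55  64  61  58  59  57  56  61  65  58  44  43  47
  71  84  83  83  99 128 140 141 139 140]
218 [138 139 142 142 140 138 138 140 141 139 134 112  71  43  59  71  64  37
  48  62  66  60  61  65  62  63  61  52  55  46  43  46  58  76  83  81
  80  98 129 143 141 140 140 138 137 138]
332 [135 113  72  51  56  53  49  49  52  48  38  26  28  48  49  40  45  69
  85  81  82  84  81]
337 [52 54 52 53 51 38 30 24 37 55 62 60 60 65 57 45 39 62 80 83 83 85 86]
342 [ 41  33  21  36  53  58  57  56  60  57  59  58  56  55  42  50  71  84
  81  85  86 101 128]
```

View pics/lab.png

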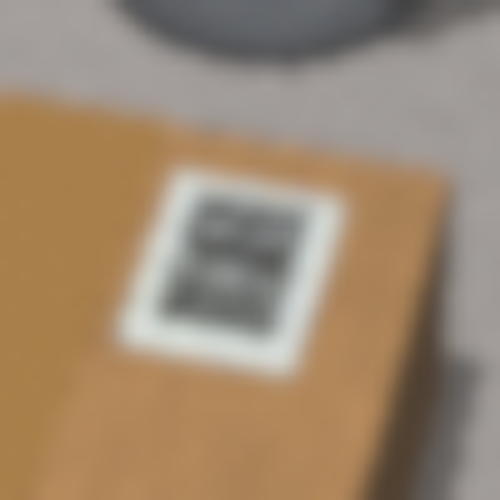

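>>> jog_arm(dr=[[0, 0, -0.15], [0, 0, -0.15], [0, 0, -0.15], [0, 0, -0.15], [0, 0, -0.15], [0, 0, -0.15], [0, 0, -0.15], [0, 0, -0.15], [0, 0, -0.15], [0, 0, -0.15]], slide=[[0, 0, -0.015], [0, 0, -0.015], [0, 0, -0.015], [0, 0, -0.015], [0, 0, -0.015], [0, 0, -0.015], [0, 0, -0.015], [0, 0, -0.015], [0, 0, -0.015], [0, 0, 0]], gripper=[1, 1, 1, 1, 1, 1, 1, 1, 1, 1])

```text
time_s: 1.1
position: [0.2402, -0.4951, 0.379]
tool_rot: [[0.926, 0.378, 0.001], [0.378, -0.926, -0.003], [-0.0, 0.003, -1.0]]
ft_force: [-0.2, -0.1, -0.2]
grip_width: 0.0854
```

```bash
cat >> h.py <<'E'
def need(pos,Rt):
    s=observe();R=np.array(s["tool_rot"]);print("t",s["time_s"],"pos",np.round(s["position"],4),"q",np.round(s["q"],1),"F",np.round(s["ft_force"],1),"w",round(float(s["grip_width"]),4))
    print("slide tool",np.round(R.T@(np.array(pos)-s["position"]),4),"dr",np.round(cv2.Rodrigues(R.T@Rt)[0].ravel(),4))
A=np.array([.501,-.0965,.2])
def head(az,tilt):
    u=np.array([np.cos(az),np.sin(az),0]);k=np.array([0,0,1.]);f=u*np.cos(tilt)-k*np.sin(tilt);z=u*np.sin(tilt)+k*np.cos(tilt);return f,z
def grip(az,tilt,a,h):
    f,z=head(np.radians(az),tilt);p=A+a*f+h*z;y=-f;Z=-z;x=np.cross(y,Z);return p,np.c_[x,y,Z]
E
python3 - <<'E'
from h import *
p,R=grip(134.3,0,.03,.18);print(p,R);need(p,R)
E
```

```text
[ 0.48004754 -0.07502922  0.38      ] [[ 0.71569273  0.69841529 -0.        ]
 [ 0.69841529 -0.71569273 -0.        ]
 [-0.         -0.         -1.        ]]
t 1.1 pos [ 0.2402 -0.4951  0.379 ] q [-76.4  18.6  57.1   0.  104.1 -98.6] F [-0.2 -0.1 -0.2] w 0.0854
slide tool [ 0.3807 -0.2984 -0.002 ] dr [ 0.0027  0.0009 -0.3859]
```

>>> jog_arm(dr=[[0, 0, 0], [0, 0, 0], [0, 0, 0], [0, 0, 0], [0, 0, 0], [0, 0, 0], [0, 0, 0], [0, 0, 0], [0, 0, 0], [0, 0, 0]], slide=[[0.038, -0.03, 0], [0.038, -0.03, 0], [0.038, -0.03, 0], [0.038, -0.03, 0], [0.038, -0.03, 0], [0.038, -0.03, 0], [0.038, -0.03, 0], [0.038, -0.03, 0], [0.038, -0.03, 0], [0.038, -0.03, 0]], gripper=[1, 1, 1, 1, 1, 1, 1, 1, 1, 1])

```text
time_s: 2.1
position: [0.4818, -0.073, 0.3772]
tool_rot: [[0.928, 0.372, -0.0], [0.372, -0.928, 0.0], [-0.0, -0.0, -1.0]]
ft_force: [0.5, -0.7, -0.4]
grip_width: 0.0852
```

>>> jog_arm(dr=[[0, 0, -0.13], [0, 0, -0.13], [0, 0, -0.12], [0, 0, 0], [0, 0, 0], [0, 0, 0], [0, 0, 0], [0, 0, 0], [0, 0, 0], [0, 0, 0]], slide=[[0, 0, 0], [0, 0, 0], [0, 0, 0], [0, 0, 0.01], [0, 0, 0.01], [0, 0, 0.01], [0, 0, 0], [0, 0, 0], [0, 0, 0], [0, 0, 0]], gripper=[1, 1, 1, 1, 1, 1, 1, 1, 1, 1])

```text
time_s: 3.1
position: [0.4814, -0.0751, 0.3477]
tool_rot: [[0.724, 0.689, 0.001], [0.689, -0.724, -0.0], [0.0, 0.001, -1.0]]
ft_force: [-0.5, -0.4, 0.2]
grip_width: 0.0851
```

```bash
python3 - <<'E'
from h import *
p,R=grip(134.3,0,.03,.023);need(p,R)
a=viewer.get_image("top")["pixels"][150:250,260:400];b=viewer.get_image("side")["pixels"][60:260,280:400]
a=cv2.resize(a,None,fx=3.8,fy=3.8);b=cv2.resize(b,None,fx=2,fy=2)
o=np.zeros((400,800,3),np.uint8);o[:380,:532]=a;o[:400,540:780]=b;cv2.imwrite("pics/p1.png",o)
E
```

```text
t 3.1 pos [ 0.4814 -0.0751  0.3477] q [-22.8  12.1  71.2   0.   96.7 -66.4] F [-0.5 -0.4  0.2] w 0.0851
slide tool [-0.001  -0.0011  0.1247] dr [ 0.0007 -0.0003 -0.0125]
```

View pics/p1.png

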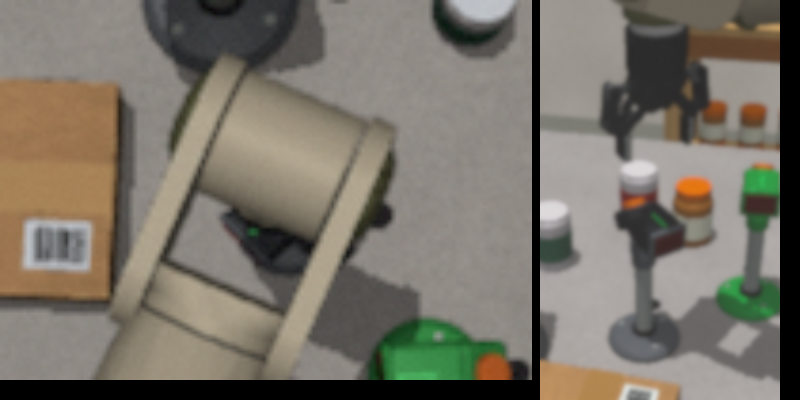

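>>> jog_arm(dr=[[0, 0, -0.012], [0, 0, 0], [0, 0, 0], [0, 0, 0], [0, 0, 0], [0, 0, 0], [0, 0, 0], [0, 0, 0], [0, 0, 0], [0, 0, 0]], slide=[[-0.001, -0.001, 0.014], [0, 0, 0.014], [0, 0, 0.014], [0, 0, 0.014], [0, 0, 0.014], [0, 0, 0.014], [0, 0, 0.014], [0, 0, 0.014], [0, 0, 0.013], [0, 0, 0]], gripper=[1, 1, 1, 1, 1, 1, 1, 1, 1, 1])

```text
time_s: 4.2
position: [0.4794, -0.0748, 0.2211]
tool_rot: [[0.716, 0.698, -0.003], [0.698, -0.716, 0.001], [-0.001, -0.003, -1.0]]
ft_force: [0.5, 0.0, -0.7]
grip_width: 0.0852
```

```bash
python3 - <<'E'
from h import *
p,R=grip(134.3,0,.03,.023);need(p,R)
b=viewer.get_image("side")["pixels"][90:260,270:410]
cv2.imwrite("pics/p2.png",cv2.resize(b,None,fx=3.5,fy=3.5,interpolation=cv2.INTER_CUBIC))
E
```

```text
t 4.2 pos [ 0.4794 -0.0748  0.2211] q [-22.9  16.4  86.3  -0.   77.5 -67.2] F [ 0.5  0.  -0.7] w 0.0852
slide tool [ 0.0003  0.0007 -0.0019] dr [-0.0026  0.0011 -0.0003]
```

View pics/p2.png

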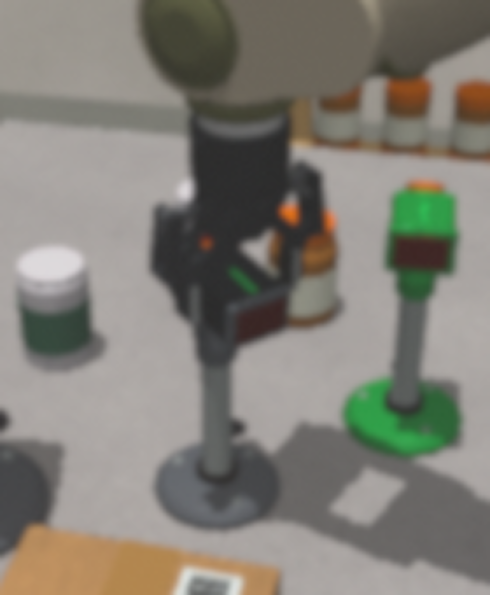

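>>> jog_arm(dr=[[0, 0, 0], [0, 0, 0], [0, 0, 0], [0, 0, 0], [0, 0, 0], [0, 0, 0], [0, 0, 0], [0, 0, 0], [0, 0, 0], [0, 0, 0]], slide=[[0, 0, -0.002], [0, 0, 0], [0, 0, 0], [0, 0, 0], [0, 0, 0], [0, 0, 0], [0, 0, 0], [0, 0, 0], [0, 0, 0], [0, 0, 0]], gripper=[-1, -1, -1, -1, -1, -1, -1, -1, -1, -1], force=40)

```text
time_s: 5.25
position: [0.4801, -0.0753, 0.2255]
tool_rot: [[0.716, 0.698, 0.002], [0.698, -0.716, -0.001], [0.0, 0.002, -1.0]]
ft_force: [-2.4, -1.0, 5.9]
grip_width: 0.0553
```

>>> jog_arm(dr=[[0, 0, 0.06], [0, 0, 0.06], [0, 0, 0.06], [0, 0, 0.06], [0, 0, 0.06], [0, 0, 0], [0, 0, 0], [0, 0, 0], [0, 0, 0], [0, 0, 0]], slide=[[0.0018, 0, 0], [0.0018, 0.0001, 0], [0.0018, 0, 0], [0.0018, 0.0001, 0], [0.0018, 0, 0], [0, 0, 0], [0, 0, 0], [0, 0, 0], [0, 0, 0], [0, 0, 0]], gripper=[-1, -1, -1, -1, -1, -1, -1, -1, -1, -1])

```text
time_s: 6.25
position: [0.4882, -0.0695, 0.2255]
tool_rot: [[0.89, 0.457, 0.004], [0.457, -0.89, 0.0], [0.004, 0.002, -1.0]]
ft_force: [4.3, 4.4, 5.5]
grip_width: 0.0555
```

```bash
python3 - <<'E'
from h import *
p,R=grip(117.1,0,.03,.023);need(p,R)
b=viewer.get_image("side")["pixels"][90:260,270:410]
cv2.imwrite("pics/p3.png",cv2.resize(b,None,fx=3.5,fy=3.5,interpolation=cv2.INTER_CUBIC))
E
```

```text
t 6.25 pos [ 0.4882 -0.0695  0.2255] q [-21.9  16.8  84.9   0.1  78.  -49.1] F [4.3 4.4 5.5] w 0.0555
slide tool [-0.001  -0.0001  0.0025] dr [ 0.0018 -0.0039  0.0015]
```

View pics/p3.png

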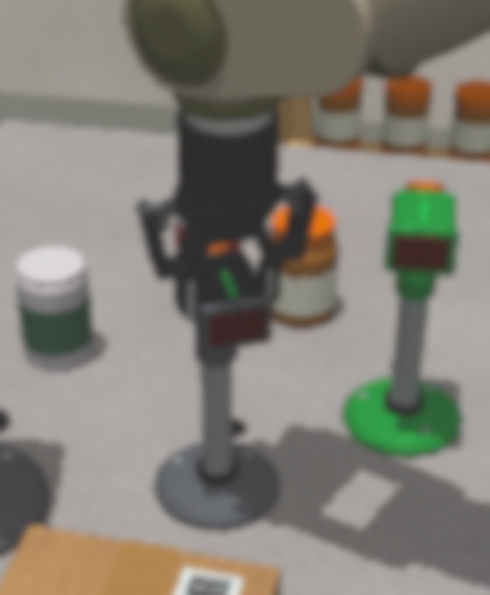

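>>> jog_arm(dr=[[0, 0, 0.06], [0, 0, 0.06], [0, 0, 0.06], [0, 0, 0.06], [0, 0, 0.06], [-0.06, 0, 0], [-0.06, 0, 0], [-0.06, 0, 0], [-0.06, 0, 0], [0, 0, 0]], slide=[[0.0018, 0, 0], [0.0018, 0.0001, 0], [0.0018, 0, 0], [0.0018, 0.0001, 0], [0.0018, 0, 0], [0, -0.0015, 0.0018], [0, -0.0015, 0.0018], [0, -0.0015, 0.0018], [0, -0.0015, 0.0018], [0, 0, 0]], gripper=[-1, -1, -1, -1, -1, -1, -1, -1, -1, -1])

```text
time_s: 7.3
position: [0.4969, -0.0615, 0.2172]
tool_rot: [[0.984, 0.17, 0.048], [0.176, -0.955, -0.237], [0.006, 0.242, -0.97]]
ft_force: [12.6, -2.8, -4.2]
grip_width: 0.0556
```

```bash
python3 - <<'E'
from h import *
p,R=grip(99.9,.24,.03,.0255);need(p,R)
b=viewer.get_image("side")["pixels"][90:260,270:410]
cv2.imwrite("pics/p4.png",cv2.resize(b,None,fx=3.5,fy=3.5,interpolation=cv2.INTER_CUBIC))
E
```

```text
t 7.3 pos [ 0.4969 -0.0615  0.2172] q [-14.4  17.   87.5 -13.4  69.8 -20.5] F [12.6 -2.8 -4.2] w 0.0556
slide tool [-0.002   0.0001 -0.0004] dr [ 0.0044 -0.0065  0.003 ]
```

View pics/p4.png

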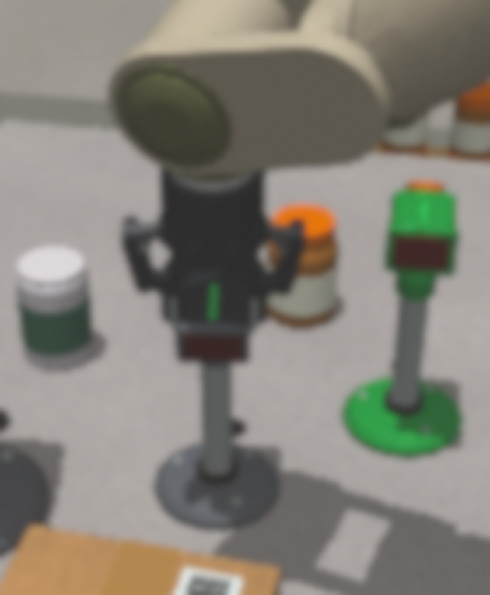

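>>> jog_arm(dr=[[-0.06, 0, 0], [-0.06, 0, 0], [-0.06, 0, 0], [-0.06, 0, 0], [-0.06, 0, 0], [-0.06, 0, 0], [0, 0, 0], [0, 0, 0], [0, 0, 0], [0, 0, 0]], slide=[[0.001, -0.0015, 0.0018], [0.001, -0.0015, 0.0018], [0, -0.0015, 0.0018], [0, -0.0015, 0.0018], [0, -0.0015, 0.0018], [0, -0.0015, 0.0018], [0, 0, 0], [0, 0, 0], [0, 0, 0], [0, 0, 0]], gripper=[-1, -1, -1, -1, -1, -1, -1, -1, -1, -1])

```text
time_s: 8.35
position: [0.4966, -0.0581, 0.2032]
tool_rot: [[0.985, 0.144, 0.098], [0.174, -0.812, -0.557], [-0.0, 0.566, -0.824]]
ft_force: [5.4, -8.7, -6.8]
grip_width: 0.0553
```

```bash
sed -i 's/\[.501,-.0965,.2\]/[.503,-.0965,.2]/' h.py; python3 - <<'E'
from h import *
p,R=grip(100.2,.60,.03,.0255);need(p,R)
b=viewer.get_image("side")["pixels"][90:260,270:410]
cv2.imwrite("pics/p5.png",cv2.resize(b,None,fx=3.5,fy=3.5,interpolation=cv2.INTER_CUBIC))
E
```

```text
t 8.35 pos [ 0.4966 -0.0581  0.2032] q [ -4.7  19.6  93.  -37.8  63.4   1.5] F [ 5.4 -8.7 -6.8] w 0.0553
slide tool [-0.0006  0.0004 -0.0009] dr [ 0.0016  0.0023 -0.0024]
```

View pics/p5.png

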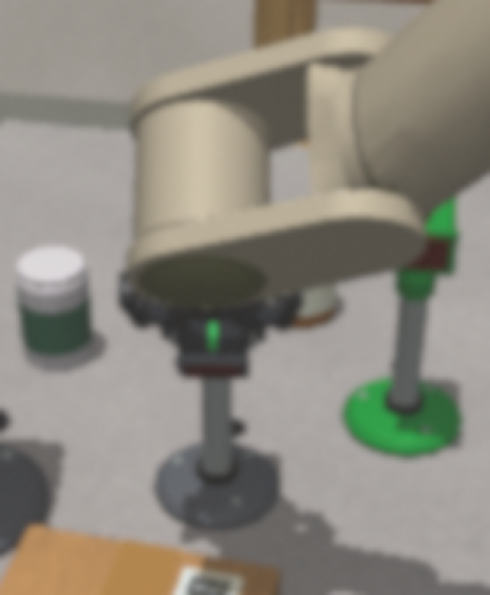

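Head is now turned and tilted as computed. I'll release it and back out along the tool axis to check the aim.

>>> jog_arm(dr=[[0, 0, 0], [0, 0, 0], [0, 0, 0], [0, 0, 0], [0, 0, 0], [0, 0, 0], [0, 0, 0], [0, 0, 0], [0, 0, 0], [0, 0, 0]], slide=[[0, 0, 0], [0, 0, 0], [0, 0, 0], [0, 0, 0], [0, 0, 0], [0, 0, 0], [0, 0, 0], [0, 0, -0.01], [0, 0, -0.02], [0, 0, -0.02]], gripper=[1, 1, 1, 1, 1, 1, 1, 1, 1, 1])

```text
time_s: 9.4
position: [0.4909, -0.0287, 0.2455]
tool_rot: [[0.985, 0.142, 0.097], [0.172, -0.813, -0.556], [-0.0, 0.564, -0.825]]
ft_force: [0.0, 1.0, -0.4]
grip_width: 0.0852
```

>>> jog_arm(dr=[[0, 0, 0], [0, 0, 0], [0.12, 0, 0], [0.12, 0, 0], [0.12, 0, 0], [0.12, 0, 0], [0.12, 0, 0], [0, 0, 0], [0, 0, 0], [0, 0, 0]], slide=[[0, 0, -0.03], [0, 0, -0.03], [0, 0, -0.02], [0, 0, -0.02], [0, 0, -0.02], [0, 0, -0.02], [0, 0, -0.02], [0, 0, 0], [0, 0, 0], [0, 0, 0]], gripper=[1, 1, 1, 1, 1, 1, 1, 1, 1, 1])

```text
time_s: 10.4
position: [0.4788, 0.0388, 0.3855]
tool_rot: [[0.985, 0.173, -0.001], [0.173, -0.985, -0.001], [-0.002, 0.001, -1.0]]
ft_force: [-0.0, 0.2, 0.0]
grip_width: 0.0858
```

```bash
python3 - <<'E'
from h import *
p=A+[0,0,.12];_,R=grip(100.2,0,.03,.0255);need(p,R)
for n in("top","side"):
    g=viewer.get_image(n);np.savez(n+"1.npz",**g)
    cv2.imwrite(f"pics/{n}1.png",cv2.resize(g["pixels"][120:270,250:400],None,fx=4,fy=4,interpolation=cv2.INTER_CUBIC))
E
```

```text
t 10.4 pos [0.4788 0.0388 0.3855] q [-9.500e+00  1.090e+01  6.670e+01 -1.000e-01  1.024e+02 -1.950e+01] F [-0.   0.2  0. ] w 0.0858
slide tool [0.0005 0.1374 0.0657] dr [ 0.0009  0.0016 -0.0042]
```

View pics/top1.png

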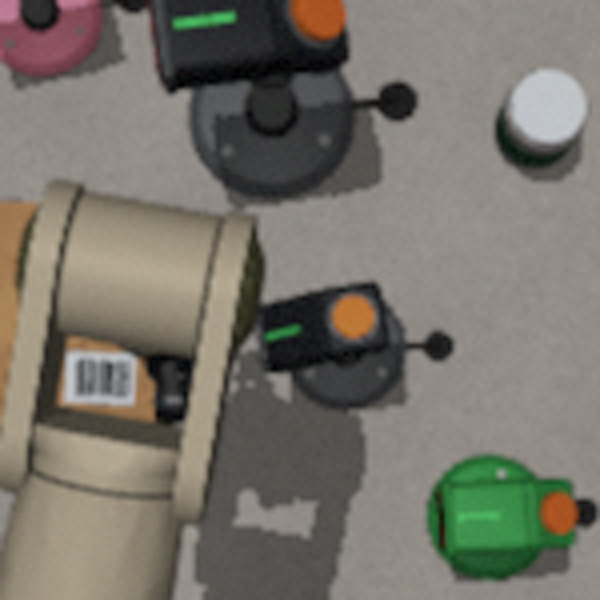

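View pics/side1.png

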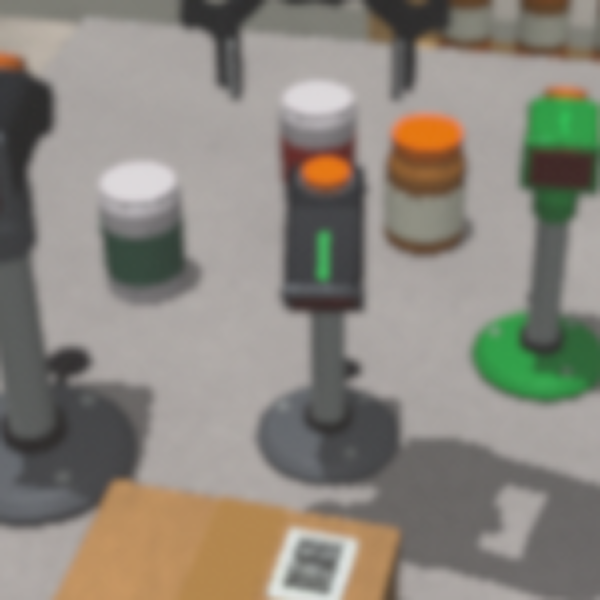

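```bash
python3 - <<'E'
from h import *
t=load("top","1");s=load("side","1")
def o(g,b): return blob(mask(g,(3,140,120),(18,255,255),b))[:2]
def gr(g,b): return blob(mask(g,(50,90,70),(85,255,255),b))
bt=o(t,(325,185,355,210));bs=o(s,(320,155,342,170));print(bt,bs)
B,e=two(t,bt[0],s,bs[0]);print("button",B,e,"from top@.253",plane(t,bt[0],.253))
st=gr(t,(312,198,328,208));ss=gr(s,(326,175,335,193));S,e=two(t,st[0],s,ss[0]);print("stripe",st[:2],ss[:2],S,e)
d=S-B;print("az btn-stripe",np.degrees(np.arctan2(d[1],d[0])))
# predictions with A
C=np.array([.4635,.119,.086])
for az in(98,100,102):
  for ti in(.55,.6,.65):
    f,z=head(np.radians(az),ti);b=.053*(z*np.cos(.61)-f*np.sin(.61))
    y=np.cross(z,f);W=A+.066*f+.029*z;r=C-W
    print(az,ti,"btn",np.round(A+b,4),"aim y,z mm",np.round([r@y*1e3,r@z*1e3],1),"stripe a,h",np.round([(S-A)@f,(S-A)@z,(S-A)@y],4))
m=mask(t,(0,0,0),(179,255,105),(318,195,353,225)) 
print("foot proj top",proj(t,[*A[:2],.02]),proj(t,[*A[:2],0]))
P=[proj(t,[A[0]+.058*np.cos(a),A[1]+.058*np.sin(a),.0]) for a in np.linspace(0,6.28,60)];print(np.min(P,0),np.max(P,0))
E
```

```text
(array([337.81818182, 198.64935065]), np.int32(77)) (array([331.20833333, 162.03125   ]), np.int32(96))
button [ 0.50285849 -0.09756052  0.25369524] 0.0005490277052965013 from top@.253 [ 0.50267014 -0.09762553  0.253     ]
stripe (array([320.1, 202.7]), np.int32(20)) (array([330.5, 183.5]), np.int32(48)) [ 0.49269945 -0.041309    0.22022216] 0.0005098539259328974
az btn-stripe 100.23728720596739
98 0.55 btn [ 0.5034 -0.0996  0.2529] aim y,z mm [  9.1 -11.8] stripe a,h [0.0372 0.0466 0.0025]
98 0.6 btn [ 0.5031 -0.097   0.253 ] aim y,z mm [9.1 0.5] stripe a,h [0.0349 0.0484 0.0025]
98 0.65 btn [ 0.5027 -0.0944  0.253 ] aim y,z mm [ 9.1 12.7] stripe a,h [0.0324 0.05   0.0025]
100 0.55 btn [ 0.5036 -0.0996  0.2529] aim y,z mm [  1.5 -11.7] stripe a,h [0.0373 0.0466 0.0006]
100 0.6 btn [ 0.5031 -0.097   0.253 ] aim y,z mm [1.5 0.6] stripe a,h [0.0349 0.0484 0.0006]
100 0.65 btn [ 0.5026 -0.0944  0.253 ] aim y,z mm [ 1.5 12.8] stripe a,h [0.0325 0.0501 0.0006]
102 0.55 btn [ 0.5037 -0.0996  0.2529] aim y,z mm [ -6.2 -11.7] stripe a,h [ 0.0373  0.0466 -0.0014]
102 0.6 btn [ 0.5031 -0.097   0.253 ] aim y,z mm [-6.2  0.6] stripe a,h [ 0.0349  0.0484 -0.0014]
102 0.65 btn [ 0.5026 -0.0944  0.253 ] aim y,z mm [-6.2 12.8] stripe a,h [ 0.0324  0.0501 -0.0014]
foot proj top [335.0883078  206.15907912] [334.91523452 206.71363539]
[319.46479317 191.40793901] [350.34986991 222.13665596]
```

```bash
python3 - <<'E'
from h import *
t=load("top","1");s=load("side","1")
A[1]=-.097
for ti in(.5,.55,.6,.65,.7):
    f,z=head(np.radians(100.2),ti);r={}
    for n,g in(("s",s),("t",t)):
        for k,(a,h) in dict(ftop=(.065,.05),fbot=(.065,.008),win=(.066,.029),crease=(-.005,.05),st=(.0365,.05),btn=(-.0304,.0434)).items():
            r[n+k]=np.round(proj(g,A+a*f+h*z),1)
    print(ti,{k:v.tolist() for k,v in r.items()})
c=s["pixels"]
for x in(327,330,333): print(x,[(y,c[y,x].tolist()) for y in range(186,202)])
cv2.imwrite("pics/zs1.png",cv2.resize(cv2.convertScaleAbs(c[150:205,310:355],alpha=2),None,fx=10,fy=10,interpolation=cv2.INTER_CUBIC))
c=t["pixels"];cv2.imwrite("pics/zt1.png",cv2.resize(cv2.convertScaleAbs(c[185:220,308:358],alpha=2),None,fx=12,fy=12,interpolation=cv2.INTER_CUBIC))
E
```

```text
0.5 {'sftop': [330.2, 191.0], 'sfbot': [330.5, 197.5], 'swin': [330.3, 194.6], 'screase': [331.0, 168.1], 'sst': [330.5, 181.5], 'sbtn': [331.3, 161.4], 'tftop': [312.7, 204.0], 'tfbot': [318.8, 204.2], 'twin': [315.6, 204.2], 'tcrease': [331.5, 199.8], 'tst': [320.3, 202.3], 'tbtn': [339.4, 198.3]}
0.55 {'sftop': [330.2, 192.3], 'sfbot': [330.6, 198.0], 'swin': [330.3, 195.6], 'screase': [330.9, 168.9], 'sst': [330.5, 182.6], 'sbtn': [331.3, 161.8], 'tftop': [312.6, 204.1], 'tfbot': [319.2, 204.3], 'twin': [315.7, 204.3], 'tcrease': [330.8, 199.9], 'tst': [319.9, 202.5], 'tbtn': [338.6, 198.4]}
0.6 {'sftop': [330.2, 193.6], 'sfbot': [330.6, 198.6], 'swin': [330.4, 196.5], 'screase': [330.9, 169.7], 'sst': [330.5, 183.7], 'sbtn': [331.2, 162.2], 'tftop': [312.5, 204.3], 'tfbot': [319.6, 204.3], 'twin': [315.9, 204.4], 'tcrease': [330.1, 200.1], 'tst': [319.6, 202.6], 'tbtn': [337.8, 198.5]}
0.65 {'sftop': [330.2, 194.8], 'sfbot': [330.6, 199.1], 'swin': [330.4, 197.3], 'screase': [330.9, 170.5], 'sst': [330.5, 184.8], 'sbtn': [331.2, 162.8], 'tftop': [312.5, 204.4], 'tfbot': [320.1, 
[... 746 characters left out ...]
, 134, 137])]
330 [(186, [91, 163, 67]), (187, [91, 166, 67]), (188, [90, 162, 66]), (189, [84, 141, 66]), (190, [85, 112, 74]), (191, [94, 97, 86]), (192, [96, 92, 89]), (193, [81, 78, 79]), (194, [61, 60, 68]), (195, [46, 47, 61]), (196, [44, 45, 58]), (197, [55, 56, 65]), (198, [74, 76, 77]), (199, [86, 88, 87]), (200, [90, 92, 89]), (201, [91, 92, 90])]
333 [(186, [71, 79, 65]), (187, [70, 78, 64]), (188, [70, 78, 64]), (189, [70, 75, 65]), (190, [76, 76, 71]), (191, [88, 85, 82]), (192, [91, 88, 86]), (193, [80, 77, 79]), (194, [61, 60, 70]), (195, [47, 47, 64]), (196, [44, 44, 60]), (197, [55, 56, 64]), (198, [75, 75, 78]), (199, [88, 89, 88]), (200, [91, 92, 90]), (201, [92, 93, 91])]
```

View pics/zs1.png

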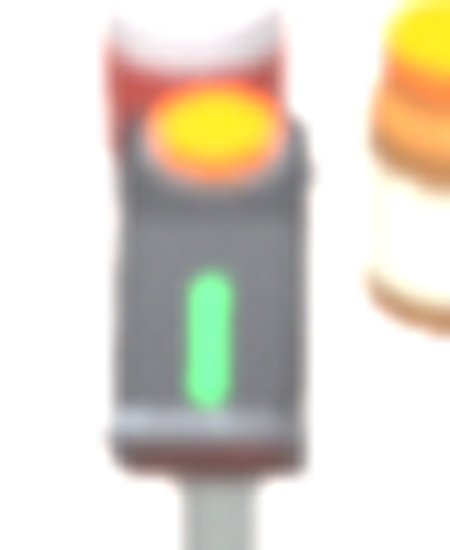

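View pics/zt1.png

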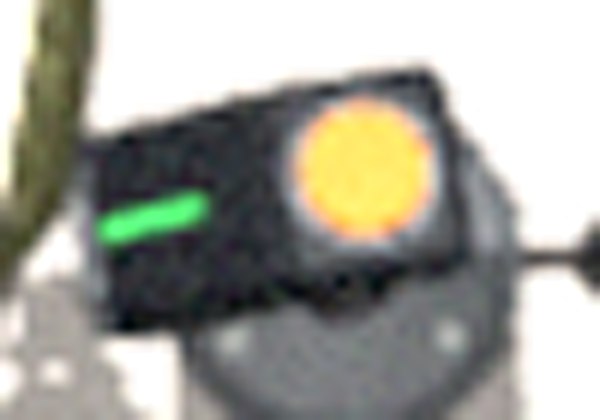

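Aim check, from a two-view measurement:
- Azimuth is 100.2° and tilt is about 0.60.
- The line misses the barcode by about 1 mm across and 1 mm up-down.

Next I'll close the fingers and move above the button at (0.503, -0.0975, 0.253).

>>> jog_arm(dr=[[0, 0, 0], [0, 0, 0], [0, 0, 0], [0, 0, 0], [0, 0, 0], [0, 0, 0], [0, 0, 0], [0, 0, 0], [0, 0, 0], [0, 0, 0]], slide=[[0, 0.02, 0], [0, 0.02, 0], [0, 0.02, 0], [0, 0.02, 0], [0, 0.02, 0.02], [0, 0.02, 0.02], [0, 0.018, 0.02], [0, 0, 0.02], [0, 0, 0.015], [0, 0, 0]], gripper=[-1, -1, -1, -1, -1, -1, -1, -1, -1, -1])

```text
time_s: 11.5
position: [0.5023, -0.0969, 0.2891]
tool_rot: [[0.985, 0.173, -0.005], [0.173, -0.985, 0.001], [-0.004, -0.002, -1.0]]
ft_force: [-0.6, -0.3, -0.1]
grip_width: 0.0001
```

```bash
python3 - <<'E'
from h import *
p=np.array([.5028,-.0975,.264]);_,R=grip(100.2,0,.03,.0255);need(p,R)
g=viewer.get_image("side")
cv2.imwrite("pics/p6.png",cv2.resize(g["pixels"][110:230,290:390],None,fx=5,fy=5,interpolation=cv2.INTER_CUBIC))
E
```

```text
t 11.5 pos [ 0.5023 -0.0969  0.2891] q [-24.2  16.3  74.9  -0.   89.1 -34.1] F [-0.6 -0.3 -0.1] w 0.0001
slide tool [0.0005 0.0007 0.0251] dr [-0.0023  0.0043 -0.0043]
```

View pics/p6.png

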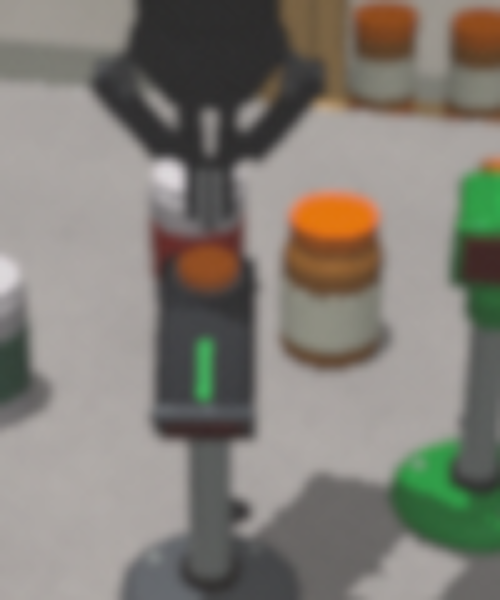

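>>> jog_arm(dr=[[0, 0, 0], [0, 0, 0], [0, 0, 0], [0, 0, 0], [0, 0, 0], [0, 0, 0], [0, 0, 0], [0, 0, 0], [0, 0, 0], [0, 0, 0]], slide=[[0, 0.0005, 0.005], [0, 0, 0.005], [0, 0, 0.004], [0, 0, 0.003], [0, 0, 0.002], [0, 0, 0.002], [0, 0, 0.001], [0, 0, 0], [0, 0, 0], [0, 0, 0]], gripper=[-1, -1, -1, -1, -1, -1, -1, -1, -1, -1])

```text
time_s: 12.55
position: [0.5032, -0.0981, 0.2694]
tool_rot: [[0.985, 0.172, 0.0], [0.172, -0.985, -0.0], [0.0, 0.0, -1.0]]
ft_force: [-0.0, 0.3, 0.4]
grip_width: 0.0002
```

>>> jog_arm(dr=[[0, 0, 0], [0, 0, 0], [0, 0, 0], [0, 0, 0], [0, 0, 0], [0, 0, 0], [0, 0, 0], [0, 0, 0], [0, 0, 0], [0, 0, 0]], slide=[[0, 0, 0.001], [0, 0, 0.001], [0, 0, 0.001], [0, 0, 0.001], [0, 0, 0], [0, 0, 0], [0, 0, 0], [0, 0, 0], [0, 0, 0], [0, 0, 0]], gripper=[-1, -1, -1, -1, -1, -1, -1, -1, -1, -1])

```text
time_s: 13.55
position: [0.5031, -0.0981, 0.2653]
tool_rot: [[0.985, 0.172, 0.0], [0.172, -0.985, -0.0], [0.0, 0.0, -1.0]]
ft_force: [0.4, -0.8, 0.0]
grip_width: 0.0002
```

>>> jog_arm(dr=[[0, 0, 0], [0, 0, 0], [0, 0, 0], [0, 0, 0], [0, 0, 0], [0, 0, 0], [0, 0, 0], [0, 0, 0], [0, 0, 0], [0, 0, 0]], slide=[[0, 0, 0.0005], [0, 0, 0.0005], [0, 0, 0.0005], [0, 0, 0.0005], [0, 0, 0], [0, 0, 0], [0, 0, 0], [0, 0, 0], [0, 0, 0], [0, 0, 0]], gripper=[-1, -1, -1, -1, -1, -1, -1, -1, -1, -1])

```text
time_s: 14.55
position: [0.5032, -0.0981, 0.2633]
tool_rot: [[0.985, 0.172, 0.0], [0.172, -0.985, -0.0], [0.0, 0.0, -1.0]]
ft_force: [-0.3, -1.3, 2.1]
grip_width: 0.0001
```

>>> jog_arm(dr=[[0, 0, 0], [0, 0, 0], [0, 0, 0], [0, 0, 0], [0, 0, 0], [0, 0, 0], [0, 0, 0], [0, 0, 0], [0, 0, 0], [0, 0, 0]], slide=[[0, 0, 0.0005], [0, 0, 0.0005], [0, 0, 0], [0, 0, 0], [0, 0, 0], [0, 0, 0], [0, 0, 0], [0, 0, 0], [0, 0, 0], [0, 0, 0]], gripper=[-1, -1, -1, -1, -1, -1, -1, -1, -1, -1])

```text
time_s: 15.55
position: [0.5032, -0.0981, 0.2624]
tool_rot: [[0.985, 0.172, 0.0], [0.172, -0.985, -0.0], [0.0, 0.0, -1.0]]
ft_force: [-0.3, 0.2, 2.8]
grip_width: 0.0004
```

>>> jog_arm(dr=[[0, 0, 0], [0, 0, 0], [0, 0, 0], [0, 0, 0], [0, 0, 0], [0, 0, 0], [0, 0, 0], [0, 0, 0], [0, 0, 0], [0, 0, 0]], slide=[[0, 0, 0.0005], [0, 0, 0.0005], [0, 0, 0.0005], [0, 0, 0.0005], [0, 0, 0.0005], [0, 0, 0.0005], [0, 0, 0], [0, 0, 0], [0, 0, 0], [0, 0, 0]], gripper=[-1, -1, -1, -1, -1, -1, -1, -1, -1, -1])

```text
time_s: 16.55
position: [0.5032, -0.0982, 0.2595]
tool_rot: [[0.985, 0.172, 0.0], [0.172, -0.985, -0.0], [0.0, 0.0, -1.0]]
ft_force: [-0.3, -2.3, 4.8]
grip_width: 0.0004
```

>>> jog_arm(dr=[[0, 0, 0], [0, 0, 0], [0, 0, 0], [0, 0, 0], [0, 0, 0], [0, 0, 0], [0, 0, 0], [0, 0, 0], [0, 0, 0], [0, 0, 0]], slide=[[0, 0, 0.0005], [0, 0, 0], [0, 0, 0], [0, 0, 0], [0, 0, 0], [0, 0, 0], [0, 0, 0], [0, 0, 0], [0, 0, 0], [0, 0, 0]], gripper=[-1, -1, -1, -1, -1, -1, -1, -1, -1, -1])

```text
time_s: 17.55
position: [0.5032, -0.0982, 0.2591]
tool_rot: [[0.985, 0.172, 0.001], [0.172, -0.985, -0.0], [0.0, 0.0, -1.0]]
ft_force: [-0.5, -1.9, 6.3]
grip_width: -0.0001
```

>>> jog_arm(dr=[[0, 0, 0], [0, 0, 0], [0, 0, 0], [0, 0, 0], [0, 0, 0], [0, 0, 0], [0, 0, 0], [0, 0, 0], [0, 0, 0], [0, 0, 0]], slide=[[0, 0, 0.0004], [0, 0, 0], [0, 0, 0], [0, 0, 0], [0, 0, 0], [0, 0, 0], [0, 0, 0], [0, 0, 0], [0, 0, 0], [0, 0, 0]], gripper=[-1, -1, -1, -1, -1, -1, -1, -1, -1, -1])

```text
time_s: 18.55
position: [0.5032, -0.0982, 0.259]
tool_rot: [[0.985, 0.172, 0.001], [0.172, -0.985, -0.001], [0.001, 0.001, -1.0]]
ft_force: [-1.5, -1.3, 8.1]
grip_width: 0.0001
```

>>> jog_arm(dr=[[0, 0, 0], [0, 0, 0], [0, 0, 0], [0, 0, 0], [0, 0, 0], [0, 0, 0], [0, 0, 0], [0, 0, 0], [0, 0, 0], [0, 0, 0]], slide=[[0, 0, 0.0004], [0, 0, 0], [0, 0, 0], [0, 0, 0], [0, 0, 0], [0, 0, 0], [0, 0, 0], [0, 0, 0], [0, 0, 0], [0, 0, 0]], gripper=[-1, -1, -1, -1, -1, -1, -1, -1, -1, -1])

```text
time_s: 19.55
position: [0.5033, -0.0982, 0.2589]
tool_rot: [[0.985, 0.172, 0.001], [0.172, -0.985, -0.001], [0.001, 0.001, -1.0]]
ft_force: [-1.3, -0.3, 10.6]
grip_width: 0.0001
```

```bash
python3 - <<'E'
from h import *
s0=observe();
g=viewer.get_image("side");s1=observe();t=viewer.get_image("top");s2=observe()
for s in(s0,s1,s2):print(np.round(s["ft_force"],1),np.round(s["position"],4))
np.savez("side2.npz",**g);np.savez("top2.npz",**t)
ss=blob(mask(g,(50,90,70),(85,255,255),(324,172,337,195)));print("stripe",ss[:2])
c=g["pixels"]
for x in(327,330,333): print(x,[int(c[y,x].mean()) for y in range(186,202)])
st=blob(mask(t,(50,90,70),(85,255,255),(312,198,328,208)))
print(st[:2])
cv2.imwrite("pics/p7.png",cv2.resize(np.hstack([c[130:220,300:360],t["pixels"][160:250,260:360]]),None,fx=5,fy=5,interpolation=cv2.INTER_CUBIC))
E
```

```text
[-1.3 -0.3 10.6] [ 0.5033 -0.0982  0.2589]
[-1.2 -0.4 10.8] [ 0.5033 -0.0983  0.259 ]
[-1.  -1.4 10.3] [ 0.5033 -0.0983  0.2589]
stripe (array([330.5, 183.5]), np.int32(48))
327 [66, 67, 66, 66, 74, 87, 90, 77, 60, 50, 52, 73, 103, 124, 132, 134]
330 [106, 108, 105, 96, 89, 92, 91, 79, 61, 50, 47, 58, 74, 86, 90, 90]
333 [70, 70, 70, 69, 73, 83, 87, 77, 63, 51, 47, 57, 75, 87, 91, 91]
(array([320.55555556, 202.61111111]), np.int32(18))
```

View pics/p7.png

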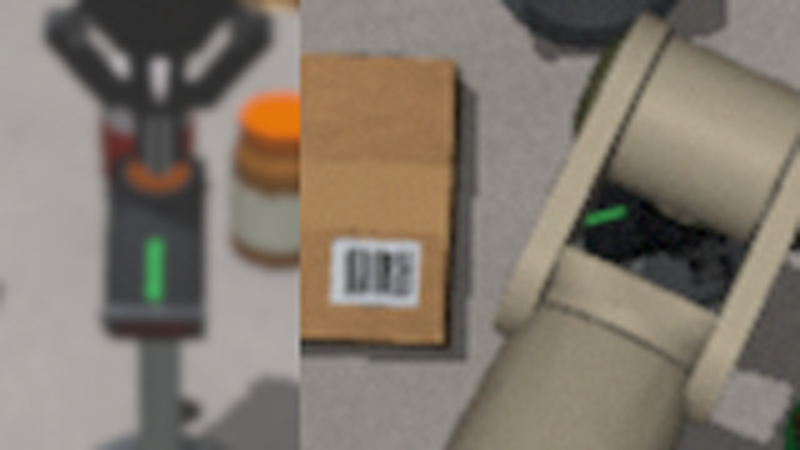

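Bottomed out: the force rises steeply with no further travel, and the head hasn't moved (stripe unchanged at 330.5,183.5). I'll ease off slightly for margin.

>>> jog_arm(dr=[[0, 0, 0], [0, 0, 0], [0, 0, 0], [0, 0, 0], [0, 0, 0], [0, 0, 0], [0, 0, 0], [0, 0, 0], [0, 0, 0], [0, 0, 0]], slide=[[0, 0, -0.0003], [0, 0, 0], [0, 0, 0], [0, 0, 0], [0, 0, 0], [0, 0, 0], [0, 0, 0], [0, 0, 0], [0, 0, 0], [0, 0, 0]], gripper=[-1, -1, -1, -1, -1, -1, -1, -1, -1, -1])

```text
time_s: 20.65
position: [0.5032, -0.0982, 0.259]
tool_rot: [[0.985, 0.172, 0.001], [0.172, -0.985, -0.001], [0.001, 0.001, -1.0]]
ft_force: [-1.4, -0.2, 8.3]
grip_width: 0.0
```

```bash
python3 - <<'E'
from h import *
s=observe();print(s["time_s"],s["ft_force"],s["position"])
f=s["ft_force"][2]
if 6<f<12: env.close_job();print("closed")
E
```

```text
20.65 [-1.425101   -0.23047601  8.28759577] [ 0.50324259 -0.09822742  0.2590056 ]
the job is handed in; nothing more can be done
closed
```

I aimed the small dark grey scanner at the barcode, pressed its trigger down, and handed the job in at 20.65 s with the button still held. No verdict came back, so these are my own last checks.

- **How:** I pinched the head's sides and turned it about 34° clockwise seen from above and 0.6 rad nose down. Then I let go, closed the fingers and pressed the button straight down.
- **Aim:** with the trigger still out, the two-camera check gave an azimuth of 100.2° and a tilt of about 0.60. That puts the line about 1 mm off the barcode's centre, both across and up-down. After pressing, the head's green stripe was at the same pixel in the side view.
- **Trigger:** it went down about 4.5 to 5 mm, to where the force rose steeply. The peak reading was about 10.8 N. I then eased off to 8.3 N, which is the force it is held with.
- **Case, jar and cans:** I planned every move clear of them and felt no unexpected contact. I didn't measure their positions again at the end.
- **Where readings disagreed:** single-feature estimates of the tilt ran from about 0.52 to 0.65 rad, which is worth up to about ±15 mm up-down. The most reliable ones agreed on 0.60.

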